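# Tip a plaster mould half out of its tray and close the two-part mould

## Robot

A 6-joint arm with a two-finger parallel gripper is mounted at the origin on the work surface. World frame = base frame: x ahead of the robot, y to its left, z up, the work surface at z = 0. Lengths are in m, angles in degrees, forces in N, time in s.
With the tool pointing down it reaches from about 0.35 to 0.975 m from the base axis. Payload 17.4 kg.
Tool frame: the origin (TCP) lies midway between the tips of the shut fingers; the grasp point (between the pads) lies 19 mm behind it; y points along the fingers, x is the direction in which the jaws open and shut, and the axes are right-handed (so a half turn about y gives the same grasp; the last joint's range is limited). The gripper opens to 85 mm and grips with 20 to 120 N. Pads are 22 mm wide; open, the fingers measure 114 mm over their backs; the gripper's body (76 mm by 85 mm) begins 54 mm behind the grasp point. The pads swing forward as they close: fully open they stand 13 mm farther back than shut.
Start: joints at [-76.135, 6.646, 82.598, -0, 90.757, -2.166], TCP at [0.186, -0.649, 0.204] pointing down, gripper open.
Joint ranges: [-162.19, 162.19], [-47.58, 125.68], [4.15, 143.07], [-65.23, 245.23], [0.69, 171.88], [-170.13, 170.13]. Speed limits (degrees/s): [108.29, 108.29, 127.2, 180, 180, 180].

## Interface

Orientations are given as [roll, pitch, yaw] about the fixed x, y, z axes, in that order (R = Rz(yaw) Ry(pitch) Rx(roll)).
In Python, from bench import r gives the robot as it stands. Calls block until the motion is done:
- r.movep(position, orientation): joint-space move of the TCP to a pose.
- r.movel(position, frame=None, feed=0.15, guard=None): straight line of the TCP; frame=None keeps the orientation; feed is the mean speed in m/s. With guard (N) it stops when the force on the tool has changed by that much, and returns True; else False.
- r.set_joints(angles): joint-space move.
- r.gripper_to(opening): finger opening in m; the grip force is fixed at half the most; returns when the fingers have stopped.
- r.hold(seconds).
- r.solve_ik(position, orientation): joint angles nearest the present ones, or None.
- r.state(): the state.
- r.grab_frame(name): name is "scene" or "top" or "wrist"; returns a dict with "img" (480x640x3 uint8, red, green, blue), "fx", "fy", "cx", "cy" (pixels), "pose" (4x4, takes a point from camera to world coordinates). Camera axes: x right, y down, z forward; pixel columns grow to the right and rows downward; lengths in m; the calibration is good to about 2 mm. The wrist camera is an equidistant fisheye: a pixel r from the principal point sees the ray r / f radians off the axis. A picture is of the moment at which its call begins. There is no depth.
A pose or a line that the arm cannot do raises r.MotionError and nothing moves.
- r.close_job(): hands the job in, once; it reports no verdict.
Trained networks look in a picture, given as the dict that the camera call returned (one of the last four; its "shot" number tells which), for a name from the list of things; names that differ only in an ending like _2 or _b are one class to them, and where a whole thing is asked for, a point or a joint stands for the part that bears it (a point fixed in the world has none). Each returns a list of dicts, best first, with "conf" (0 to 1); they miss things now and then, are a little off and sometimes report something else, mostly with a low value. They report only what shows in the picture. A call takes as long as a camera call. They do not tell look-alikes from the thing itself.
- r.recognise(picture, name): "point" ([column, row] in pixels, amid what is visible of it).
The state is a dict: "time_s": time; "joints": joint angles; "joint_velocities": joint speeds; "joint_torque": joint torques, N m; "tcp_pos": TCP position; "ee_rot": TCP orientation; "ft_force": force on the tool from outside, world axes, zero at the start; "ft_torque": the same for the moment, N m; "width": finger opening in m.
Only numpy, scipy, OpenCV 4.12 (cv2) and the standard library are available. Lean on these libraries where they do the work, as an engineer would, in place of code of your own. Each camera call takes 0.05 s, during which the arm holds its last target.

## Task

Close the small plaster casting mould with the blue pair mark: its upper half lies face down and flush in one of the two close pockets of the plywood tray, so press down its end beside the tray's yellow line until it tips and its other end stays up, then lift it out by that raised end and lay it flat, still face down, on the free part of the ware board and let go. Then take it again about its middle and set it gently, without dropping it, on the lower half that lies on the board, pouring mouths at the same end, so that the keys drop into their sockets and the two halves close flush and level. Leave the green-marked half in the tray and all the pots and tools as they are, and do not push the lower half about the board.

Things in the scene. Friction and masses are not known exactly. Their poses are not given: they have to be found in the camera images.
- upper_half: Loose upper half of the mould: white plaster block 140 mm long (own x) x 66 wide (y) x 34 thick (z), about 0.3 kg, BLUE stripe 16 mm wide across back and sides, 18 mm off the middle towards -x. It lies face down throughout: origin = centre of its face (underside), +z up out of its back, +x to its pouring-mouth end. Starts in either tray pocket, +x end at the yellow line.
- upper_mouth (a point): Middle of the face's edge at the upper half's pouring-mouth end: 70 mm along own +x from its origin. The face has a half-vase hollow and three round key sockets, 19 mm wide, 8 mm deep, at (x, y) = (-55, 0), (50, 18), (50, -18) mm of the upper half.
- lower_half: Lower half of the same mould, a like block 140 x 66 x 34 mm, 0.3 kg, loose on the ware board, hollow and face up, blue stripe down its sides. Origin: centre of its underside; +x to its pouring-mouth end (a half-funnel in the face). Closed properly, the upper half lies straight above it with the same heading, face on face.
- lower_face (a point): Centre of the lower half's face (34 mm above its underside), where the upper half's origin belongs. Three plaster key cones (16 mm wide at the foot, 9 at the top, 6 high) stand on the face at (x, y) = (-55, 0), (50, 18), (50, -18) mm of the lower half.
- lower_mouth (a point): The middle of the face's edge at the lower half's pouring-mouth end, where upper_mouth belongs.
- mould_tray: Fixed plywood tray, 190 mm (own x) x 206 (y) x 73 high, yellow line on its deck along the +x edge. Origin: centre of its underside. Two pockets, 154 x 69.5 mm, centred at own y = -50 and +50 mm; a half lies in each, its back 1 mm below the deck, with about 2 mm of gap at the -x end and each side and 12 mm at the +x end: no room for fingers.
- tray_step (a point): On the tray at own x = 0, y = 0, 38 mm above the bench: a sharp step in both pocket floors. Towards -x the floor is at this height, towards +x only 8 mm above the bench. A light press near own x = 50 mm tips the half about this step, its back there sinking about 28 mm; past about 0.3 rad it stays tipped (about 0.48 rad), its -x end some 30 mm proud of the deck.
- other_half: Another mould's upper half, same size, with a GREEN stripe, in the other pocket of the tray: to be left there.
- ware_board: Fixed wooden ware board, 200 mm (own x) x 400 mm (own y), 18 mm thick, on the bench. Origin: centre of its underside. The lower half lies near the middle of its +y half; its -y half (about own y = -100 mm) is free.
- slip_jug: Blue mug-shaped jug, 84 mm across, 100 mm high, beyond the tray and board; origin at the centre of its underside. Bystander.
- vase: Pale long-necked clay vase, 185 mm high, 94 mm across; origin at the centre of its underside. Bystander.
- squat_pot: Clay pot, 88 mm high, 100 mm across; origin at the centre of its underside. Bystander.
- bowl: Brown clay bowl, 124 mm across, 55 mm high; origin at the centre of its underside. Bystander.
- brush: Brush, 200 mm long, lying on the bench on the robot's left, near its base; origin under its middle. Bystander.
- rib: Flat dark wooden potter's rib, 152 x 42 x 6 mm, lying on the bench on the robot's right, near its base; origin at the centre of its underside. Bystander.
Things that resemble listed ones, but are neither listed nor needed, are in the scene too. What is shaped like the lower_half but red is not meant. Leave any red look-alike of the upper_half alone.

How it is judged:
By the outcome, as a careful person would: the job done as asked, in the order asked, and still so for the second after the job is handed in, with the robot touching nothing.
It also fails if it takes over 54 s, if anything falls off the work surface, if the arm or the gripper's body presses on something with over 40 N, if the wrist force passes 120 N, or if a joint passes its speed limit or range.

## Working session

There is one attempt and no reset: what is moved stays moved. The work goes in short steps, each a Python script; the robot and the scene stay as the last script left them, time stands still between calls to the robot, and variables do not carry over. Pictures are saved under pics/ and viewed, and the job is handed in when it is done.

```bash
mkdir -p pics; ls
cat > h.py <<'E'
import numpy as np, cv2
from bench import r
def save(f,name): cv2.imwrite('pics/'+name+'.png', f['img'][:,:,::-1])
E
python3 - <<'E'
from h import *
for n in ('scene','top'):
    f=r.grab_frame(n); save(f,n+'0'); np.save(n+'_pose.npy',f['pose']); print(n,f['fx'],f['fy'],f['cx'],f['cy'],np.round(f['pose'],4).tolist())
    for o in ('upper_half','lower_half','mould_tray','ware_board','other_half','lower_mouth','upper_mouth','tray_step','lower_face'):
        print(o,[(np.round(d['point']).tolist(),round(d['conf'],2)) for d in r.recognise(f,o)])
print(r.state())
E
```

```text
pics
scene 542.6630991250512 542.6630991250512 308.88492824640053 249.68085046128093 [[-0.7824, 0.5152, -0.3498, 0.9557], [0.6227, 0.6391, -0.4515, 0.5382], [-0.0091, -0.5711, -0.8209, 1.0675], [0.0, 0.0, 0.0, 1.0]]
upper_half [([343.0, 206.0], 0.9), ([228.0, 190.0], 0.57)]
lower_half [([438.0, 266.0], 0.76), ([395.0, 368.0], 0.67)]
mould_tray [([239.0, 209.0], 0.61), ([231.0, 190.0], 0.28)]
ware_board [([236.0, 338.0], 0.74), ([349.0, 337.0], 0.69)]
other_half [([254.0, 212.0], 0.92)]
lower_mouth [([394.0, 368.0], 0.68), ([441.0, 266.0], 0.61)]
upper_mouth [([343.0, 206.0], 0.9), ([231.0, 192.0], 0.87)]
tray_step [([238.0, 211.0], 0.79)]
lower_face [([438.0, 265.0], 0.81), ([228.0, 192.0], 0.53)]
top 442.200263141062 442.200263141062 320.0603627110738 243.983305475004 [[-0.0294, -0.9871, 0.1573, 0.3601], [-0.9996, 0.029, -0.0048, 0.0298], [0.0001, -0.1574, -0.9875, 1.0673], [0.0, 0.0, 0.0, 1.0]]
upper_half [([450.0, 219.0], 0.8), ([374.0, 319.0], 0.67), ([259.0, 230.0], 0.16)]
lower_half [([205.0, 234.0], 0.67)]
mould_tray [([426.0, 220.0], 0.76)]
ware_board [([263.0, 231.0], 0.82)]
[... 177 characters left out ...]
ace [([258.0, 341.0], 0.97)]
{'time_s': 1.0, 'joints': array([-7.61344976e+01,  6.64791467e+00,  8.25992353e+01,  8.67410318e-05,
        9.07562667e+01, -2.16696903e+00]), 'joint_velocities': array([-0.00215021, -0.02443011, -0.07925164, -0.06544851,  0.027883  ,
        0.02990611]), 'joint_torque': array([ 6.33262694e-03, -7.31738663e+01, -6.32634687e+01,  1.90609949e-04,
        5.74319165e-04,  4.78033144e-06]), 'tcp_pos': array([ 0.18640072, -0.64874982,  0.20436647]), 'ee_rot': array([-8.99997841e+01,  3.41101819e-03, -7.39675274e+01]), 'ft_force': array([ 0.00048728, -0.22322515, -0.44071158]), 'ft_torque': array([ 0.01953366,  0.0118695 , -0.00134685]), 'width': 0.08520087414501046}
```

View pics/scene0.png

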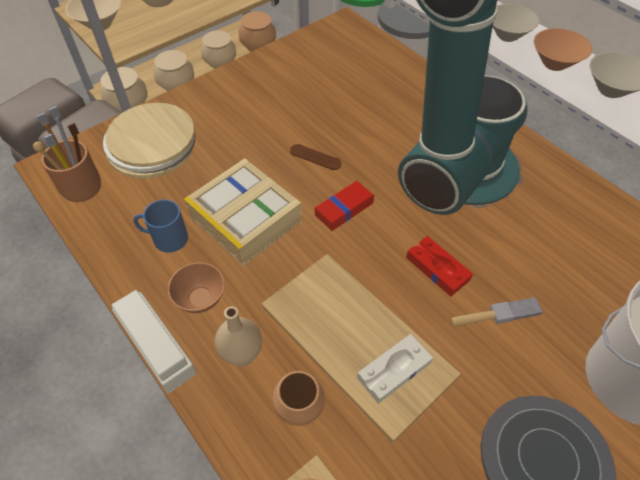

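View pics/top0.png

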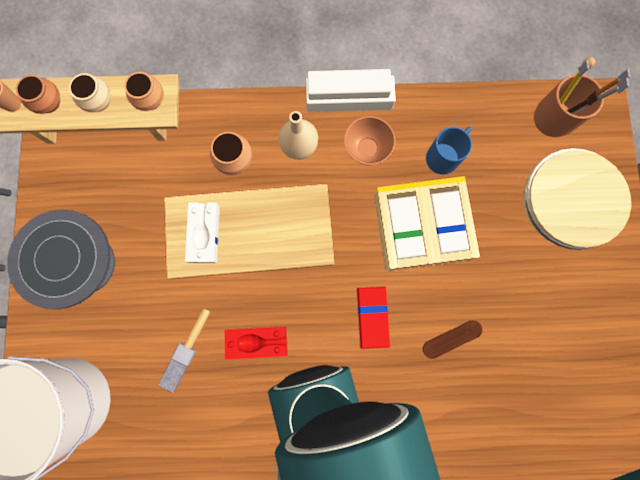

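Run:
```python
import cv2
t=cv2.imread('pics/top0.png'); cv2.imwrite('pics/top0c.png',cv2.resize(t[150:290,150:490],(800,329),interpolation=cv2.INTER_CUBIC))
s=cv2.imread('pics/scene0.png'); cv2.imwrite('pics/scene0c.png',cv2.resize(s[140:440,150:550],(800,600),interpolation=cv2.INTER_CUBIC))
```

```text
(no output)
```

View pics/top0c.png

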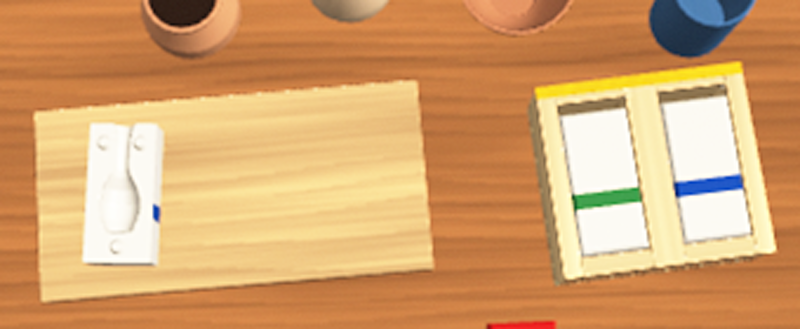

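View pics/scene0c.png

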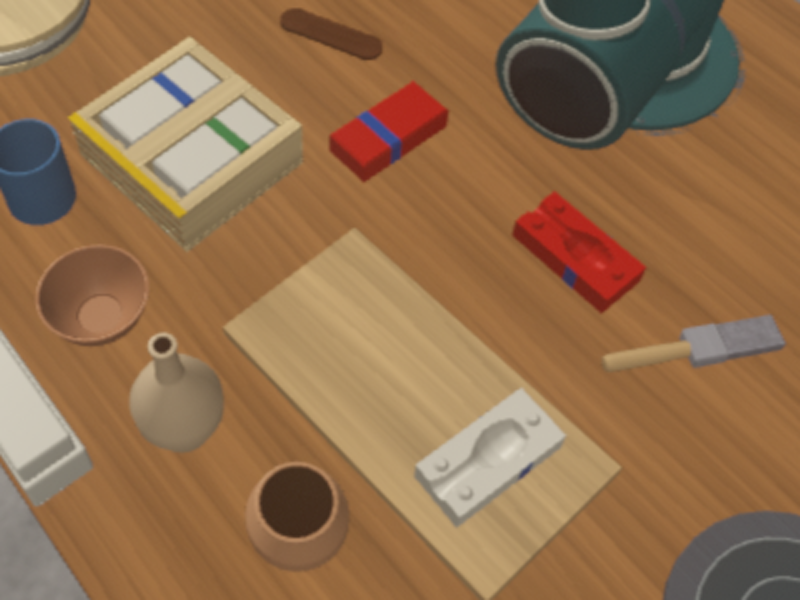

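White blue‑striped upper half: right pocket, top (450,222). The white lower half is at (203,232) with its mouth towards image-up (+x). The red look-alikes at top (373,318) and (256,343) are not meant. Coarse positions next, then wrist-camera looks.

```bash
cat >> h.py <<'E'
def ray(f,p,fish=False):
    x=(p[0]-f['cx'])/f['fx']; y=(p[1]-f['cy'])/f['fy']
    if fish:
        t=np.hypot(x,y); s=np.sin(t)/t if t>1e-9 else 1.; d=np.array([x*s,y*s,np.cos(t)])
    else: d=np.array([x,y,1.])
    return f['pose'][:3,3], f['pose'][:3,:3]@d
def onz(f,p,z,fish=False):
    o,d=ray(f,p,fish); return o+d*(z-o[2])/d[2]
def proj(f,P,fish=False):
    P=np.atleast_2d(P); q=(P-f['pose'][:3,3])@f['pose'][:3,:3]
    if fish:
        rr=np.hypot(q[:,0],q[:,1]); t=np.arctan2(rr,q[:,2]); s=t/np.maximum(rr,1e-9)
        u=q[:,0]*s; v=q[:,1]*s
    else: u=q[:,0]/q[:,2]; v=q[:,1]/q[:,2]
    return np.c_[f['cx']+f['fx']*u, f['cy']+f['fy']*v]
def down(yaw): return [-90.,0.,yaw]
E
python3 - <<'E'
from h import *
f=r.grab_frame('top')
g=r.grab_frame('wrist'); save(g,'wrist0'); print(g['fx'],g['cx'],g['cy'],np.round(g['pose'],3).tolist(),r.state()['time_s'])
c=lambda x,y:(150+x*340/800,150+y*140/329)
for n,p,z in [('low TL',c(90,124),.052),('low TR',c(162,125),.052),('low BL',c(83,263),.052),('low BR',c(158,265),.052),
 ('tray TL',c(536,93),.073),('tray TR',c(742,66),.073),('tray BR',c(776,252),.073),('tray BL',c(560,280),.073),
 ('brd TL',c(34,112),.018),('brd TR',c(417,82),.018),('brd BR',c(433,268),.018),('brd BL',c(41,300),.018)]:
    print(n,np.round(onz(f,p,z)*1000,1))
E
```

```text
371.64829954431775 327.98860449072333 241.36498389040304 [[0.276, -0.908, -0.315, 0.269], [-0.961, -0.26, -0.09, -0.624], [-0.0, 0.328, -0.945, 0.375], [0.0, 0.0, 0.0, 1.0]] 1.1
low TL [629.4 332.9  52. ]
low TR [626.2 260.7  52. ]
low BL [489.  337.3  52. ]
low BR [484.9 263.7  52. ]
tray TL [ 642.4 -112.8   73. ]
tray TR [ 664.1 -318.3   73. ]
tray BR [ 477.4 -336.    73. ]
tray BL [ 456.5 -126.6   73. ]
brd TL [652.9 401.4  18. ]
brd TR [673.5   2.8  18. ]
brd BR [477.8  -7.2  18. ]
brd BL [456.9 389.3  18. ]
```

View pics/wrist0.png

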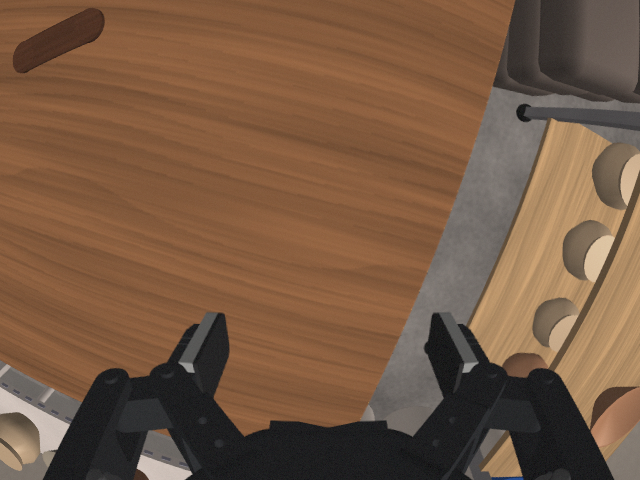

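Run:
```python
from h import *
r.movep([.54,-.245,.24],down(-84.5))
g=r.grab_frame('wrist'); save(g,'wrist1'); import pickle; pickle.dump(g,open('w1.pkl','wb'))
r.gripper_to(0.0)
s=r.state(); print(s['time_s'],s['tcp_pos'],s['joints'].round(1),s['ft_force'].round(2))
```

```text
3.8583 [ 0.54001215 -0.24496448  0.24001799] [-26.9  -4.   90.1  -0.   93.8  57.6] [0.75 0.18 0.47]
```

View pics/wrist1.png

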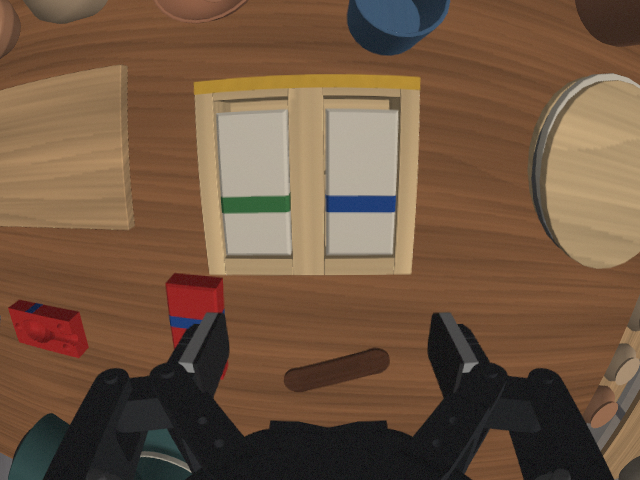

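Blue half: (362,183), corners (327,110), (398,110), (394,255), (325,255), with its stripe on the side away from the yellow line. The green one is at (255,183) and stays. I'll fit the pose and confirm with an enlarged overlay.

```bash
cat >> h.py <<'E'
from scipy.optimize import least_squares
def fit(f,uv,L,z,x0,fish=False):
    L=np.array(L,float); uv=np.array(uv,float)
    def P(q):
        c,s=np.cos(q[2]),np.sin(q[2]); return np.c_[q[0]+c*L[:,0]-s*L[:,1], q[1]+s*L[:,0]+c*L[:,1], np.full(len(L),z) if np.isscalar(z) else z]
    W=np.array([onz(f,p,zz,fish)[:2] for p,zz in zip(uv, np.broadcast_to(z,len(uv)))])
    res=least_squares(lambda q:(P(q)[:,:2]-W).ravel(),x0)
    return res.x, (P(res.x)[:,:2]-W)*1000
E
python3 - <<'E'
from h import *; import pickle
g=pickle.load(open('w1.pkl','rb'))
q,e=fit(g,[(194,82),(420,76),(411,275),(211,275)],[(.095,.103),(.095,-.103),(-.095,-.103),(-.095,.103)],.073,[.56,-.22,.1],True); print('tray',q,np.degrees(q[2]),e.round(1).tolist())
q2,e=fit(g,[(327,110),(398,110),(394.5,255),(325.5,255)],[(.07,.033),(.07,-.033),(-.07,-.033),(-.07,.033)],.072,[.56,-.27,.1],True); print('up',q2,np.degrees(q2[2]),e.round(1).tolist())
d=q2[:2]-q[:2]; c,s=np.cos(q[2]),np.sin(q[2]); print('up in tray',c*d[0]+s*d[1],-s*d[0]+c*d[1])
im=g['img'][:,:,::-1].copy()
crop=cv2.resize(im[60:290,180:440],None,fx=2.6,fy=2.6,interpolation=cv2.INTER_CUBIC)
for (Q,L,z) in ((q,[(.095,.103),(.095,-.103),(-.095,-.103),(-.095,.103),(.05,-.05)],.073),(q2,[(.07,.033),(.07,-.033),(-.07,-.033),(-.07,.033)],.072)):
    for l in L:
        c,s=np.cos(Q[2]),np.sin(Q[2]); p=proj(g,[Q[0]+c*l[0]-s*l[1],Q[1]+s*l[0]+c*l[1],z],True)[0]
        cv2.circle(crop,(int((p[0]+.5-180)*2.6),int((p[1]+.5-60)*2.6)),3,(0,0,255),1)
cv2.imwrite('pics/w1c.png',crop)
E
```

```text
tray [ 0.56631578 -0.22233654  0.10320621] 5.913280050721399 [[-1.4, -0.7], [-1.8, -0.1], [2.2, -0.2], [1.0, 0.9]]
up [ 0.56591024 -0.27331709  0.09920364] 5.683950070028105 [[0.9, 1.1], [0.0, -0.9], [-0.4, 1.0], [-0.6, -1.2]]
up in tray -0.005655562422355787 -0.050667503314555384
```

View pics/w1c.png

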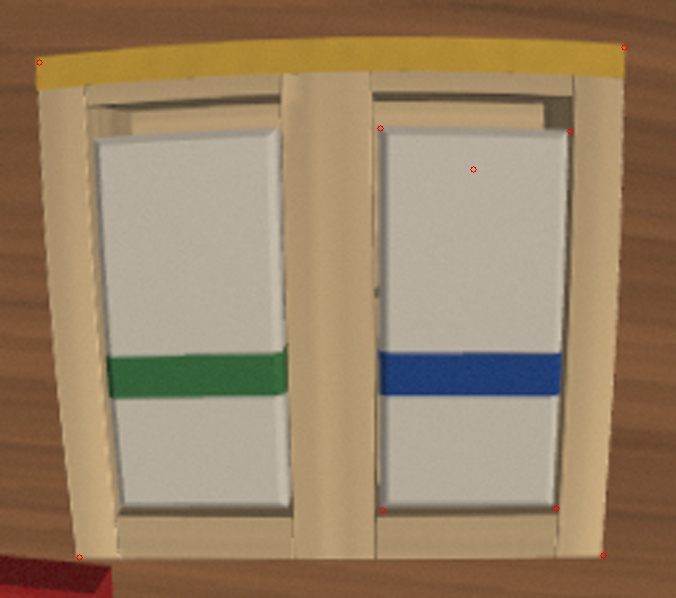

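```bash
cat >> h.py <<'E'
from scipy.spatial.transform import Rotation as Ro
T=np.array([.5663,-.2228]); H=np.radians(5.8)
def tw(x,y,z): c,s=np.cos(H),np.sin(H); return [T[0]+c*x-s*y,T[1]+s*x+c*y,z]
E
python3 - <<'E'
from h import *
r.movep(tw(.052,-.05,.095),down(-84.2))
print(r.state()['ft_force'].round(2), r.state()['time_s'])
hit=r.movel(tw(.052,-.05,.044),feed=.05,guard=9)
s=r.state(); print(hit,s['tcp_pos'].round(4),s['ft_force'].round(2), s['time_s'])
r.movel(tw(.052,-.05,.14),feed=.2)
r.movep(tw(-.01,-.05,.24),down(-84.2))
g=r.grab_frame('wrist'); save(g,'wrist2'); import pickle; pickle.dump(g,open('w2.pkl','wb')); print(r.state()['time_s'])
f=r.grab_frame('scene'); save(f,'scene2')
s=f['img'][140:290,150:350,::-1]; cv2.imwrite('pics/scene2c.png',cv2.resize(s,(800,600),interpolation=cv2.INTER_CUBIC))
E
```

```text
[-0.08 -0.81  0.67] 4.5667
False [ 0.6232 -0.2674  0.0444] [-1.01 -0.36 -0.21] 5.7333
6.9583
```

View pics/wrist2.png

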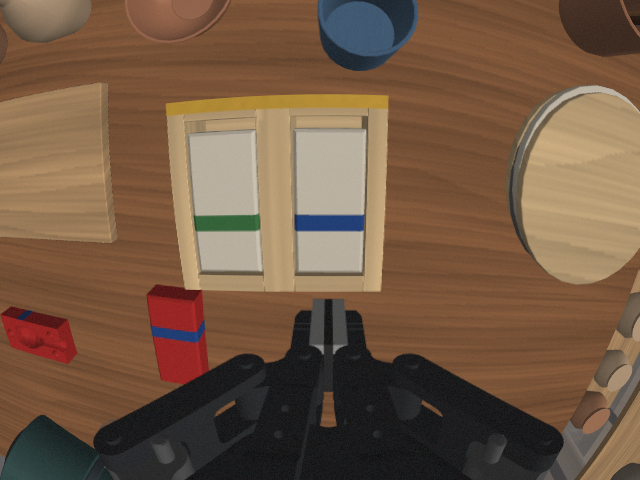

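View pics/scene2c.png

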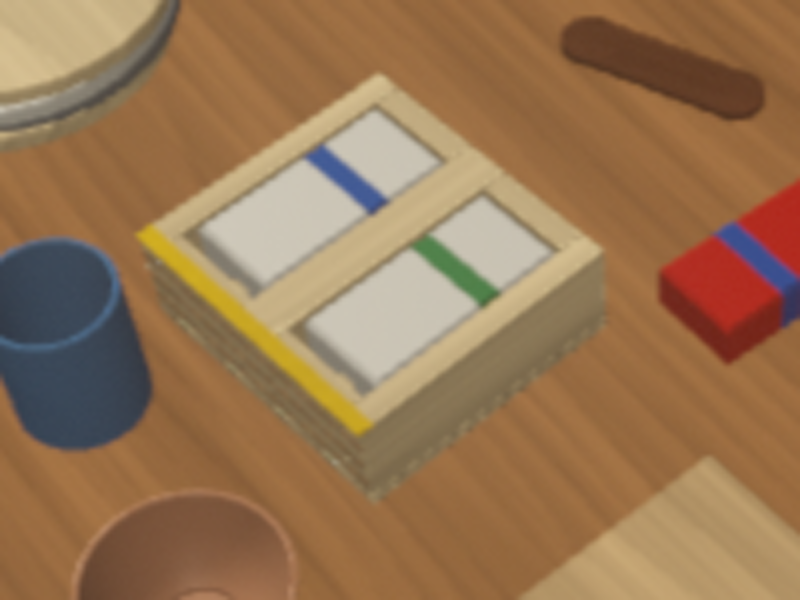

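It tipped back, or was never pressed far enough: blue half at wrist (330,200) looks flush again. I'll repeat the press and look while it is held down.

Run:
```python
from h import *
print(r.state()['width'])
r.movep(tw(.052,-.05,.09),down(-84.2))
hit=r.movel(tw(.052,-.05,.044),feed=.08,guard=9)
s=r.state(); print(hit,s['tcp_pos'].round(4),s['ft_force'].round(2), s['time_s'])
f=r.grab_frame('scene'); save(f,'scene3')
c=f['img'][140:290,150:350,::-1]; cv2.imwrite('pics/scene3c.png',cv2.resize(c,(800,600),interpolation=cv2.INTER_CUBIC))
g=r.grab_frame('wrist'); save(g,'wrist3');
```

```text
0.0002898491830428905
False [ 0.6232 -0.2673  0.0442] [-0.81  0.24  0.65] 8.425
```

View pics/scene3c.png

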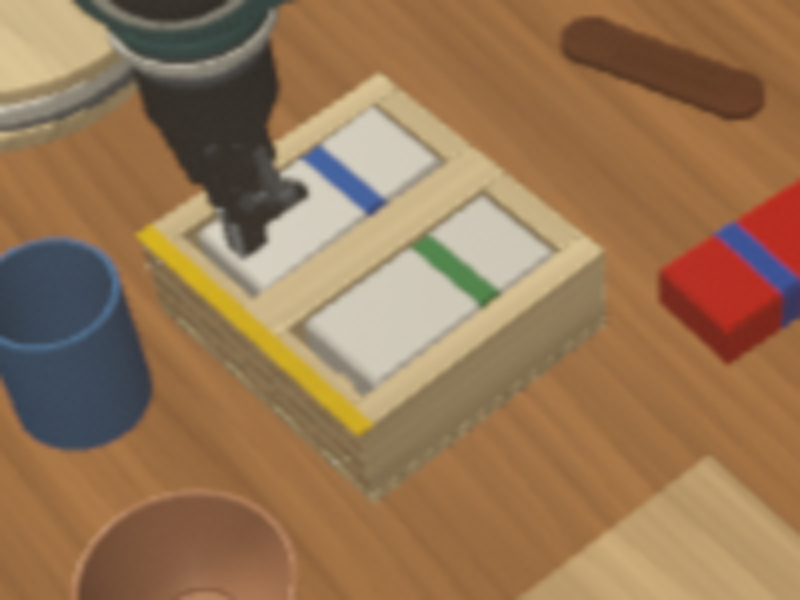

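View pics/wrist3.png

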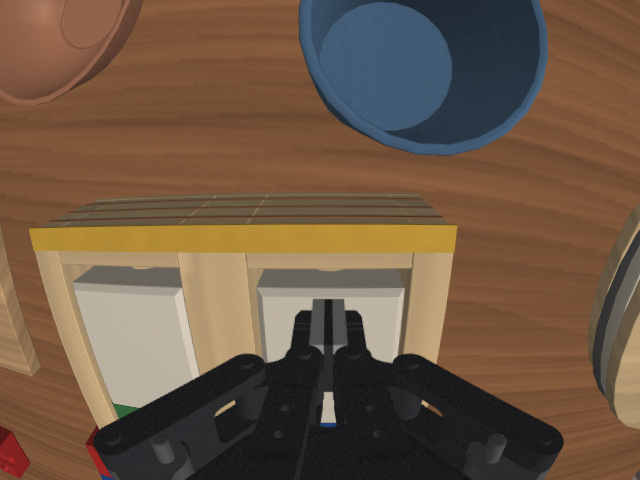

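Run:
```python
from h import *; import pickle
f=r.grab_frame('scene'); g=r.grab_frame('wrist'); s=r.state(); p=s['tcp_pos']
for n,d in (('tcp',0),('+20',.02),('+30',.03),('+40',.04)):
    q=p+[0,0,d]; a=proj(f,q)[0]; print(n,((a-[150,140])*4).round(), proj(g,q,True)[0].round())
print(s['ft_force'],s['tcp_pos'],s['time_s'])
print(g['pose'].round(3).tolist())
```

```text
tcp [253. 271.] [331. 290.]
+20 [248. 250.] [331. 309.]
+30 [246. 239.] [331. 320.]
+40 [243. 228.] [331. 333.]
[ 0.52913665  0.1605233  -0.33004913] [ 0.62335021 -0.26739045  0.04460787] 8.625
[[0.1, -0.94, -0.326, 0.708], [-0.995, -0.095, -0.033, -0.257], [0.0, 0.327, -0.945, 0.216], [0.0, 0.0, 0.0, 1.0]]
```

Run:
```python
from h import *; import pickle
hit=r.movel(tw(.052,-.05,.030),feed=.06,guard=6)
s=r.state(); print(hit,s['tcp_pos'].round(4),s['ft_force'].round(2), s['time_s'])
f=r.grab_frame('scene'); save(f,'scene4')
c=f['img'][160:235,170:270,::-1]; c2=cv2.imread('pics/scene2.png')[160:235,170:270]
cv2.imwrite('pics/scene4c.png',np.hstack([cv2.resize(k,(400,300),interpolation=cv2.INTER_CUBIC) for k in (c2,c)]))
g=r.grab_frame('wrist'); save(g,'wrist4');
```

```text
False [ 0.6227 -0.2671  0.0292] [ 0.82 -0.36 -0.05] 9.0083
```

View pics/scene4c.png

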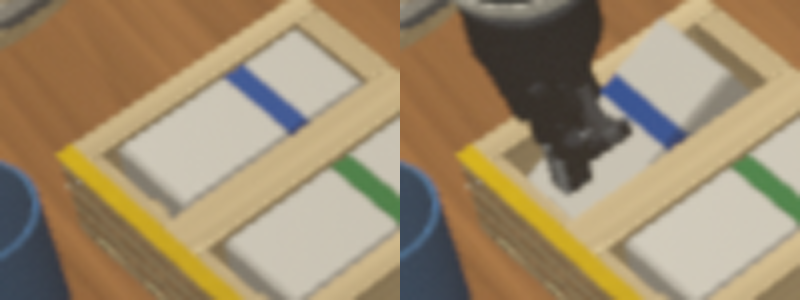

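View pics/wrist4.png

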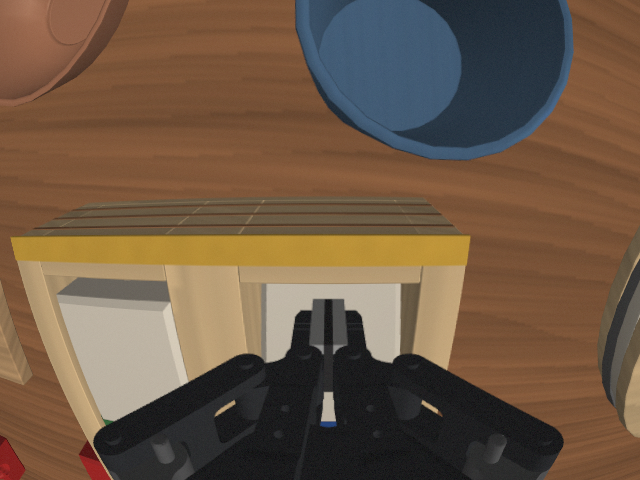

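It is tipped now, only with TCP z≈0.03, so the shut tips sit higher than I assumed. Next I retract, check it stays, and touch the deck web with the shut tips to get the true tip height.

Run:
```python
from h import *; import pickle
r.movel(tw(.052,-.05,.12),feed=.15)
r.movep(tw(.03,0.0,.09),down(-84.2))
hit=r.movel(tw(.03,0,.035),feed=.04,guard=4)
s=r.state(); print(hit,s['tcp_pos'].round(4),s['ft_force'].round(2), s['time_s'])
r.movel(tw(.03,0,.12),feed=.25)
r.movep(tw(-.03,-.05,.26),down(-84.2))
g=r.grab_frame('wrist'); save(g,'wrist5'); pickle.dump(g,open('w5.pkl','wb'))
print(r.state()['time_s'])
```

```text
True [ 0.5961 -0.2198  0.0461] [-1.64 -0.16 11.24] 11.2333
12.4167
```

View pics/wrist5.png

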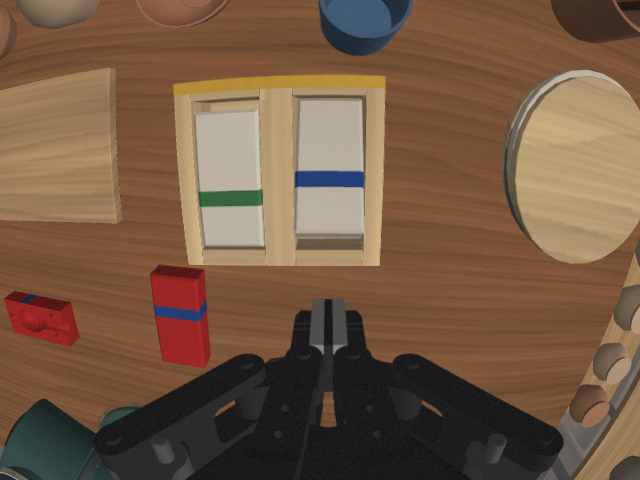

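Contact at TCP z 0.046 against the 73 mm deck puts the shut tips about 27 mm behind the reported TCP, which I will allow for. The half stays tipped: its raised end shows at (330,235) in wrist5. Now I compare it with the predicted geometry.

```bash
cat >> h.py <<'E'
A=.48
def uv(u,v,y=-.05,a=A): # half coords (u along from pivot, v normal from face) -> world
    return tw(u*np.cos(a)+v*np.sin(a), y, .038-u*np.sin(a)+v*np.cos(a))
E
python3 - <<'E'
from h import *; import pickle
g=pickle.load(open('w5.pkl','rb')); k=4; x0,y0=250,60
im=cv2.resize(g['img'][y0:y0+150+60,x0:x0+200,::-1],None,fx=2.8,fy=2.8,interpolation=cv2.INTER_CUBIC)
pts=[tw(a,b,.073) for a in (.095,-.095) for b in (0,-.103)]+[uv(u,v,-.05+y) for u in (-.075,.065) for y in (.033,-.033) for v in (.034,)]+[uv(-.075,0,-.05+y) for y in (.033,-.033)]+[uv(u,.034,-.05+y) for u in (-.031,-.015) for y in (.033,-.033)]
for p in pts:
    q=(proj(g,p,True)[0]+.5-[x0,y0])*2.8; cv2.circle(im,tuple(int(t) for t in q),3,(0,0,255),1)
cv2.imwrite('pics/w5c.png',im)
E
```

```text
(no output)
```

View pics/w5c.png

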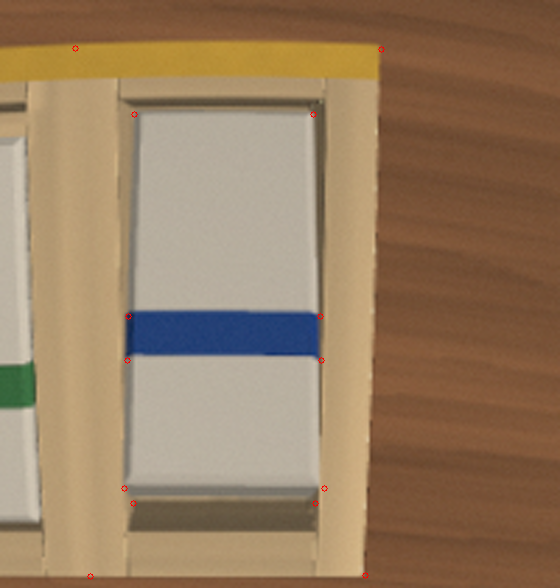

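```bash
cat >> h.py <<'E'
def orient(a,h): # tool tilted by a about half's y axis, heading h; tool x = -half y
    yx=np.array([np.sin(h),-np.cos(h),0]); n=np.array([np.sin(a)*np.cos(h),np.sin(a)*np.sin(h),np.cos(a)])
    y=-n; R=np.c_[yx,y,np.cross(yx,y)]
    return Ro.from_matrix(R).as_euler('xyz',degrees=True).tolist()
E
python3 - <<'E'
from h import *; import pickle
print(orient(0,H),orient(A,H))
f=r.grab_frame('top')
print('vase foot',onz(f,(298,155),0),'board',[onz(f,p,.018).round(4).tolist() for p in ((165,197),(327,185),(334,265),(167,277.5))])
o=orient(A,H)
r.gripper_to(.085)
r.movep(uv(-.060,.06),o)
hit=r.movel(uv(-.060,-.018,-.0497),feed=.07,guard=6)
s=r.state(); print(hit,s['tcp_pos'].round(4),np.round(uv(-.060,-.018),4),s['ft_force'].round(2), s['time_s'])
f=r.grab_frame('scene'); save(f,'scene6')
c=f['img'][110:260,130:330,::-1]; cv2.imwrite('pics/scene6c.png',cv2.resize(c,(800,600),interpolation=cv2.INTER_CUBIC))
g=r.grab_frame('wrist'); save(g,'wrist6')
E
```

```text
[-90.0, 0.0, -84.2] [-117.50197416627954, 0.0, -84.19999999999999]
vase foot [0.75912244 0.07360276 0.        ] board [[0.6546, 0.4001, 0.018], [0.6733, 0.0034, 0.018], [0.4755, -0.007, 0.018], [0.4573, 0.3903, 0.018]]
False [ 0.5104 -0.2785  0.0502] [ 0.5101 -0.2788  0.0497] [-0.05  0.44 -0.01] 15.1583
```

View pics/scene6c.png

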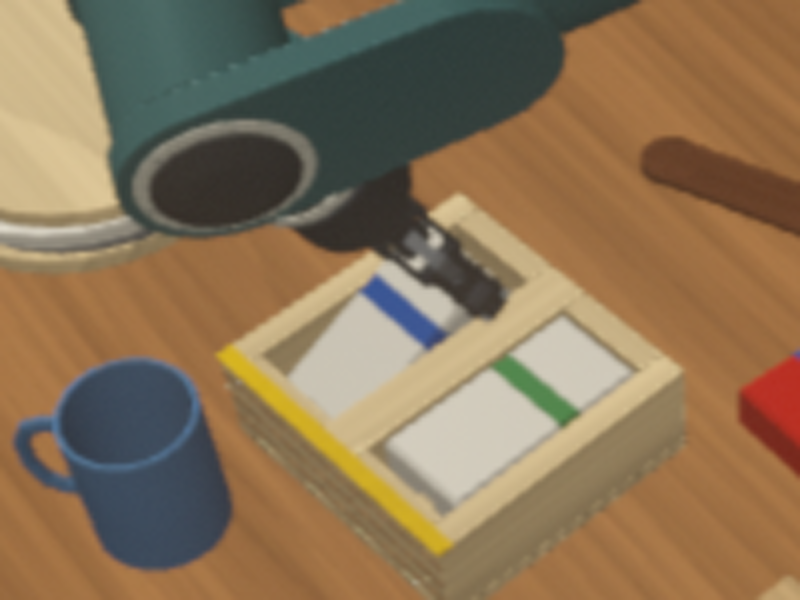

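View pics/wrist6.png

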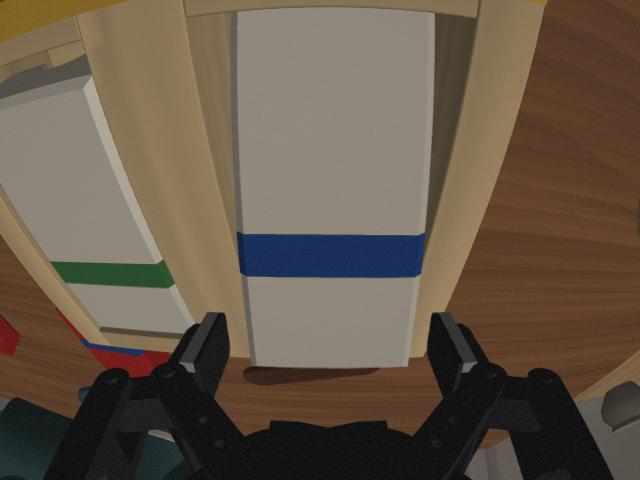

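Fingers straddle the raised end, half centred between the pads (228..430 px). Next I close, lift, and check.

Run:
```python
from h import *; import pickle
r.gripper_to(0.0)
s=r.state(); print(s['width'],s['ft_force'].round(2),s['time_s'])
p=s['tcp_pos']
hit=r.movel([p[0],p[1],p[2]+.03],feed=.08)
s=r.state(); print(s['width'],s['ft_force'].round(2))
r.movel([p[0],p[1],p[2]+.14],feed=.2)
s=r.state(); print(s['width'],s['ft_force'].round(2),s['time_s'])
f=r.grab_frame('scene'); save(f,'scene7')
g=r.grab_frame('wrist'); save(g,'wrist7')
cv2.imwrite('pics/s7c.png',cv2.resize(f['img'][60:260,130:397,::-1],(800,600)))
```

```text
0.064595608554779 [1.92 1.72 2.75] 15.575
0.0646447911355259 [-0.86  0.68 -2.47]
0.06426541359169875 [-0.44  1.24 -2.98] 16.8
```

View pics/s7c.png

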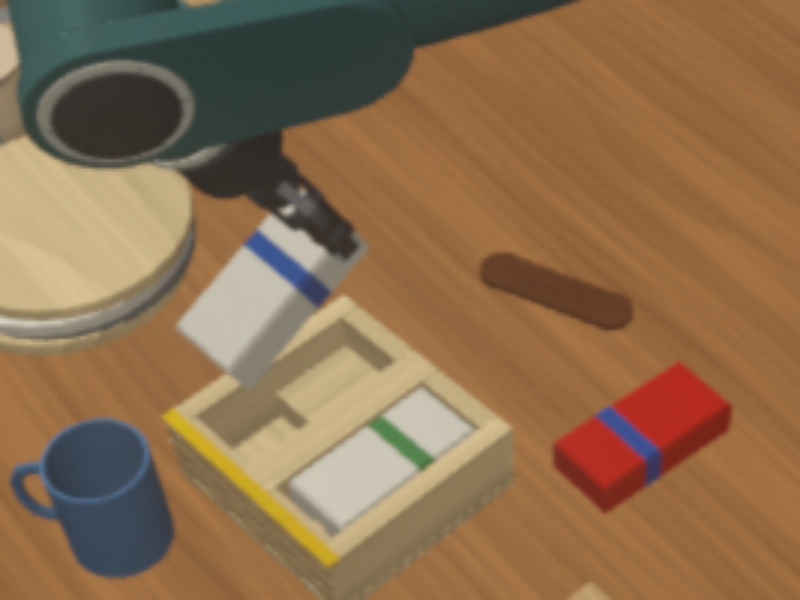

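View pics/wrist7.png

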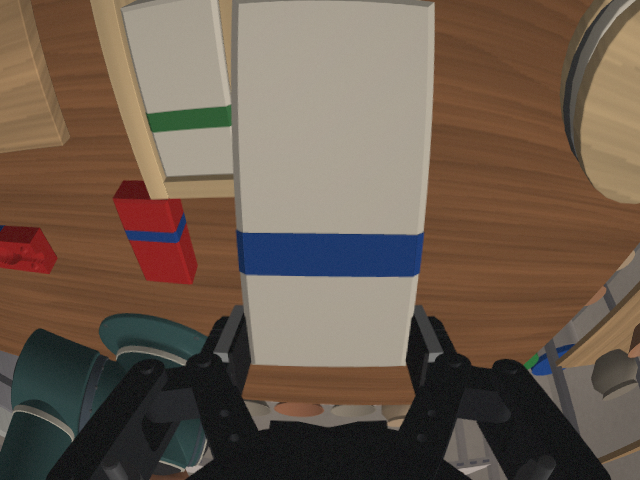

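Run:
```python
from h import *; import pickle
h=np.radians(3); o=orient(0,h)
P=lambda z:[.557-.055*np.cos(h),.097-.055*np.sin(h),z]
r.movep(P(.13),o)
r.movel(P(.02),feed=.15)
s=r.state(); print(s['ft_force'].round(2),s['time_s'])
f=r.grab_frame('scene'); save(f,'scene8')
hit=r.movel(P(-.008),feed=.03,guard=4)
s=r.state(); print(hit,s['tcp_pos'].round(4),s['ft_force'].round(2),s['ft_torque'].round(2),s['time_s'])
f2=r.grab_frame('scene')
cv2.imwrite('pics/s8c.png',np.hstack([cv2.resize(k['img'][160:400,240:440,::-1],(400,480)) for k in (f,f2)]))
```

```text
[-0.21 -0.55 -2.15] 19.1833
True [0.5023 0.0943 0.0034] [1.94 0.94 4.81] [0.37 0.06 0.02] 19.8417
```

View pics/s8c.png

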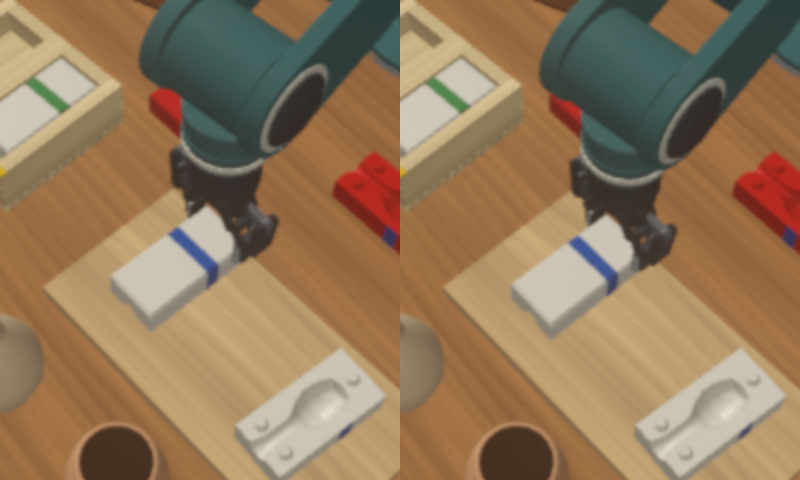

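Run:
```python
from h import *; import pickle
p=r.state()['tcp_pos']
hit=r.movel([p[0],p[1],.0005],feed=.02,guard=8)
s=r.state(); print(hit,s['tcp_pos'].round(4),s['ft_force'].round(2),s['time_s'])
r.gripper_to(.085)
r.movel([p[0],p[1],.06],feed=.15)
r.movep([.53,.13,.25],orient(0,np.radians(3)))
g=r.grab_frame('wrist'); save(g,'wrist9'); pickle.dump(g,open('w9.pkl','wb'))
r.movep([.53,.27,.20],orient(0,np.radians(2)))
g=r.grab_frame('wrist'); save(g,'wrist10'); pickle.dump(g,open('w10.pkl','wb'))
print(r.state()['time_s'])
```

```text
True [0.5035 0.0943 0.0028] [-2.34  0.05  8.16] 20.1
22.5167
```

View pics/wrist9.png

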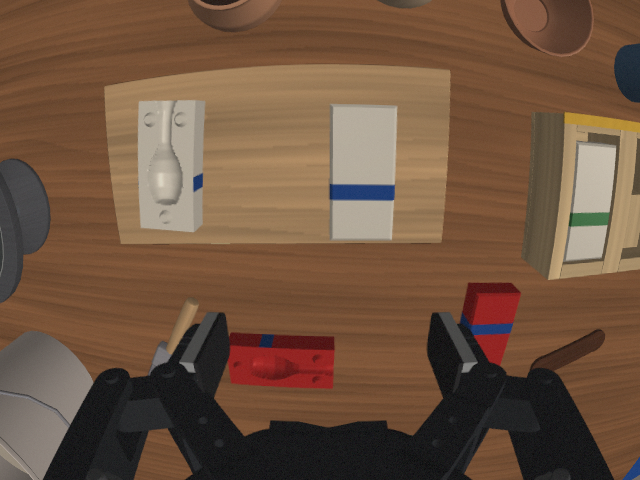

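View pics/wrist10.png

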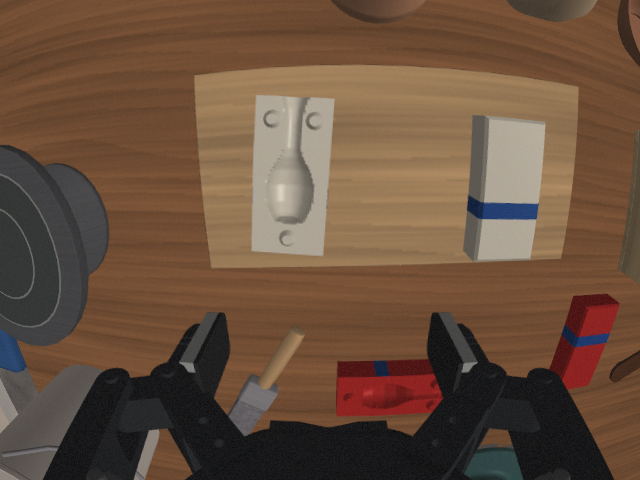

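Upper half lies flat at wrist9 (363,172), mouth end up-image. Lower half clearly visible in wrist10 (290,175). Enlarging for accurate corners.

Run:
```python
import cv2
a=cv2.imread('pics/wrist9.png')[90:250,300:420]; b=cv2.imread('pics/wrist10.png')[85:265,235:350]
a=cv2.resize(a,None,fx=3.3,fy=3.3,interpolation=cv2.INTER_CUBIC); b=cv2.resize(b,None,fx=3.3,fy=3.3,interpolation=cv2.INTER_CUBIC)
a=cv2.copyMakeBorder(a,0,b.shape[0]-a.shape[0],0,0,cv2.BORDER_CONSTANT)
import numpy as np
cv2.imwrite('pics/ab.png',np.hstack([a,b])); print(a.shape,b.shape)
```

```text
(594, 396, 3) (594, 380, 3)
```

View pics/ab.png

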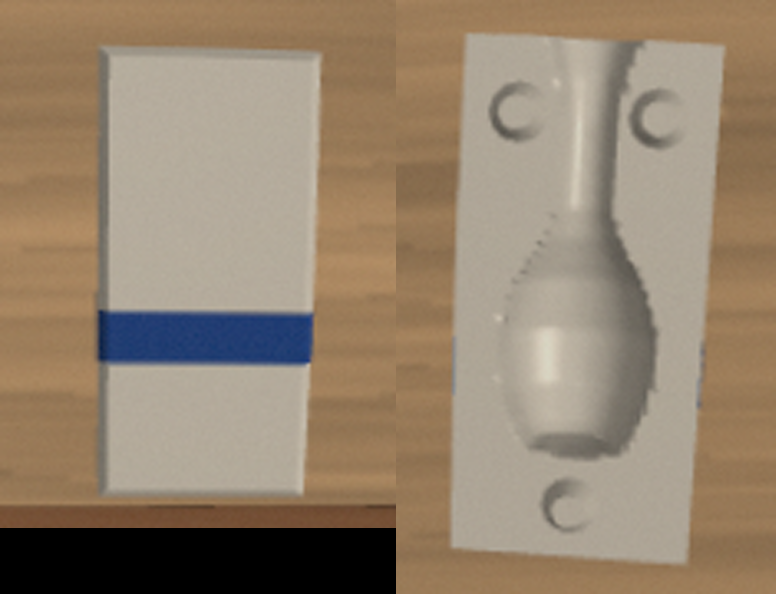

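Run:
```python
from h import *; import pickle
C=[(.07,.033),(.07,-.033),(-.07,-.033),(-.07,.033)]
g9=pickle.load(open('w9.pkl','rb')); g10=pickle.load(open('w10.pkl','rb'))
u=lambda pts,x0,y0:[((x+.5)/3.3-.5+x0,(y+.5)/3.3-.5+y0) for x,y in pts]
q,e=fit(g9,u([(101,50),(320,55),(303,495),(100,494)],300,90),C,.051,[.56,.1,.05],True); print('up',q.round(4),np.degrees(q[2]),e.round(1).tolist())
L=u([(70,33),(328,45),(290,563),(55,547)],235,85)
q2,e=fit(g10,L,C,.052,[.56,.3,.05],True); print('low',q2.round(4),np.degrees(q2[2]),e.round(1).tolist())
K=u([(122,112),(261,118),(171,505)],235,85)
q3,e=fit(g10,K,[(.05,.018),(.05,-.018),(-.055,0)],.054,[.56,.3,.05],True); print('keys',q3.round(4),np.degrees(q3[2]),e.round(1).tolist())
# upper in w10 / lower in w9 cross check, overlay
im=cv2.hconcat([g9['img'][60:260,90:460,::-1],g10['img'][60:280,180:600,::-1][:200,:370]]).copy()
im=cv2.resize(im,None,fx=1.08,fy=1.08)
for g,x0,off in((g9,90,0),(g10,180,370)):
  for Q in (q,q2):
    c,s=np.cos(Q[2]),np.sin(Q[2])
    for l in C:
      p=proj(g,[Q[0]+c*l[0]-s*l[1],Q[1]+s*l[0]+c*l[1],.052],True)[0]; cv2.circle(im,(int((p[0]-x0+off+.5)*1.08),int((p[1]-60+.5)*1.08)),2,(0,0,255),1)
cv2.imwrite('pics/ov.png',im)
```

```text
up [0.5599 0.0982 0.0506] 2.9013609171742267 [[1.0, 0.5], [1.0, -0.5], [-0.9, -0.5], [-1.2, 0.4]]
low [ 0.5623  0.3055 -0.0367] -2.1025320058002968 [[-0.1, -0.0], [-0.2, 0.1], [0.1, 0.0], [0.2, -0.1]]
keys [ 0.5624  0.3059 -0.0382] -2.1872936056919774 [[0.2, 0.3], [-0.1, -0.2], [-0.1, -0.0]]
```

View pics/ov.png

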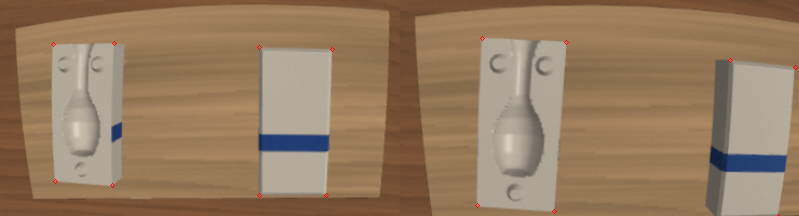

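Run:
```python
from h import *; import pickle
h=np.radians(2.9); o=orient(0,h); U=[.5599,.0982]
r.movep(U+[.07],o)
hit=r.movel(U+[-.008],feed=.09,guard=6)
s=r.state(); print(hit,s['tcp_pos'].round(4),s['ft_force'].round(2),s['time_s'])
f=r.grab_frame('scene')
r.gripper_to(0.)
s=r.state(); print(s['width'],s['tcp_pos'].round(4),s['ft_force'].round(2),s['time_s'])
p=s['tcp_pos']
r.movel([p[0],p[1],.02],feed=.06)
s=r.state(); print(s['width'],s['ft_force'].round(2))
r.movel([p[0],p[1],.12],feed=.2)
s=r.state(); print(s['width'],s['tcp_pos'].round(4),s['ft_force'].round(2),s['time_s'])
g=r.grab_frame('wrist'); save(g,'wrist11'); pickle.dump(g,open('w11.pkl','wb'))
f2=r.grab_frame('scene')
cv2.imwrite('pics/s11c.png',np.hstack([cv2.resize(k['img'][110:400,220:460,::-1],(400,483)) for k in (f,f2)]))
```

```text
False [ 0.5603  0.0982 -0.0074] [ 0.22  0.14 -0.03] 24.4083
0.06497998890021534 [ 0.5604  0.0983 -0.0072] [-1.11 -0.25  6.27] 24.775
0.06512019286253563 [ 0.04  0.85 -2.85]
0.06518870762445214 [0.5598 0.0982 0.1185] [-0.52  0.6  -3.62] 26.0417
```

View pics/s11c.png

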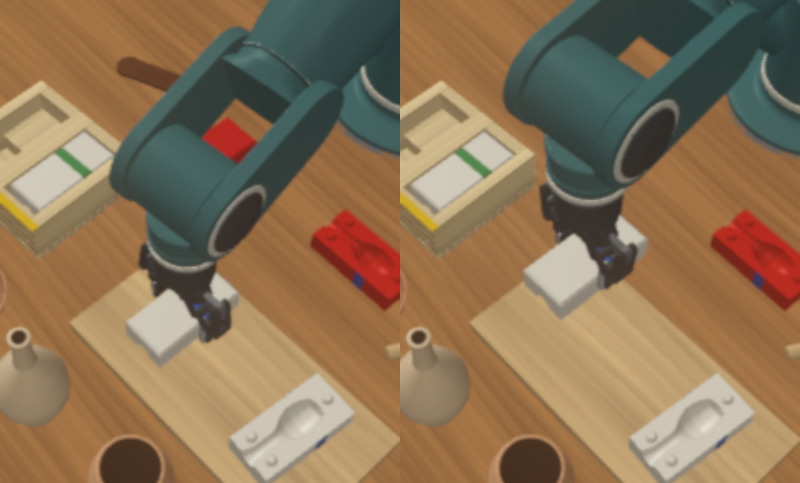

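View pics/wrist11.png

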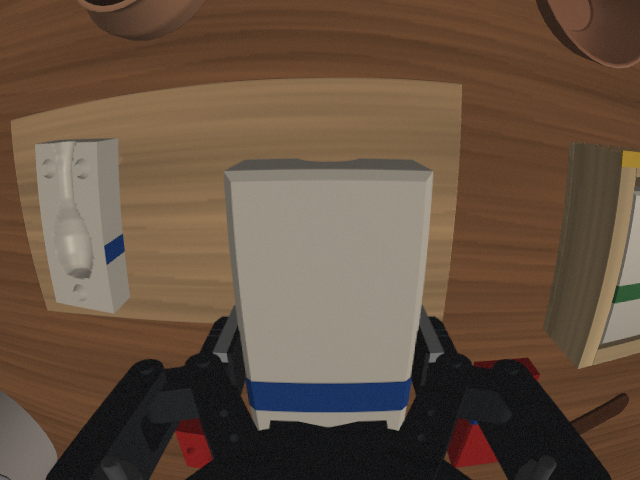

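Run:
```python
from h import *; import pickle
g=pickle.load(open('w11.pkl','rb'))
im=g['img'][150:440,215:445,::-1]; cv2.imwrite('pics/w11c.png',cv2.resize(im,None,fx=2,fy=2,interpolation=cv2.INTER_CUBIC))
t=np.array([.5598,.0982,.1185]); h=np.radians(2.9); R=np.array([[np.cos(h),np.sin(h)],[-np.sin(h),np.cos(h)]])
for n,p in (('stripe+ -10',(329,380)),('stripe- -26',(329,411)),('endL 70,33',(226,172)),('endR',(432,172)),('strL',(246,380)),('strR',(412,380))):
    w=onz(g,p,.1777,True); print(n,(R@(w-t)[:2]*1000).round(1))
print(r.state()['ee_rot'])
```

```text
stripe+ -10 [-9.6  1. ]
stripe- -26 [-27.   1.]
endL 70,33 [69.8 32.9]
endR [ 69.8 -30.8]
strL [-10.7  33.7]
strR [-10.8 -31.7]
[-9.01618685e+01 -1.41488520e-02 -8.70999588e+01]
```

View pics/w11c.png

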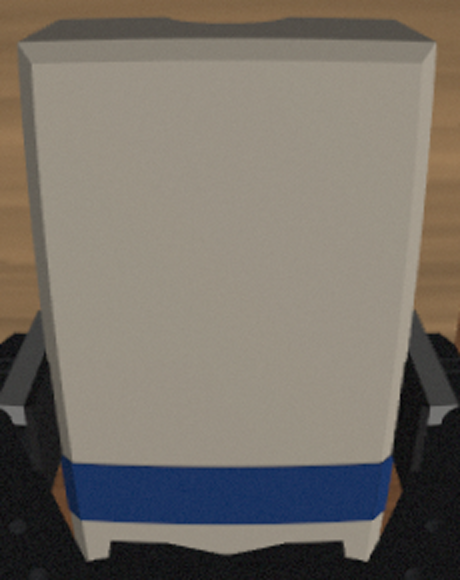

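Run:
```python
from h import *; import pickle
h=np.radians(-2.14); o=orient(0,h); L=[.5624,.3046]
r.movep(L+[.10],o)
r.movel(L+[.045],feed=.12)
s=r.state(); print(s['tcp_pos'].round(4),s['ee_rot'].round(2),s['ft_force'].round(2),s['time_s'])
f=r.grab_frame('scene'); save(f,'scene12'); t=r.grab_frame('top'); save(t,'top12'); g=r.grab_frame('wrist'); save(g,'wrist12')
cv2.imwrite('pics/s12c.png',np.hstack([cv2.resize(f['img'][280:430,310:460,::-1],(400,400),interpolation=cv2.INTER_CUBIC),cv2.resize(t['img'][170:290,150:270,::-1],(400,400),interpolation=cv2.INTER_CUBIC)]))
```

```text
[0.5627 0.3044 0.0455] [-8.998e+01  1.000e-02 -9.217e+01] [-0.3  -0.16 -2.6 ] 27.5917
```

View pics/s12c.png

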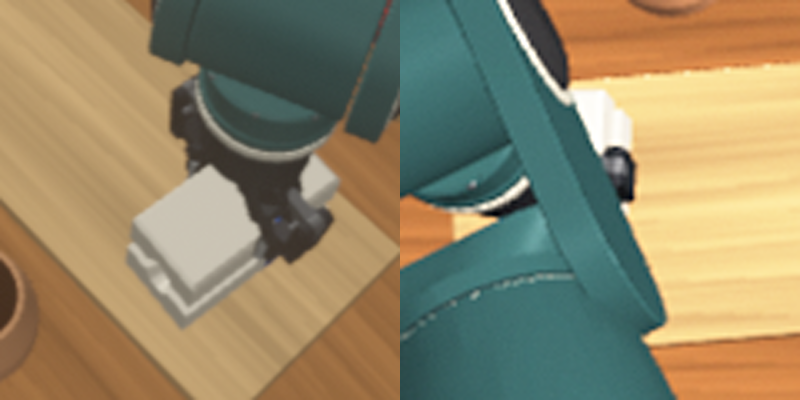

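View pics/wrist12.png

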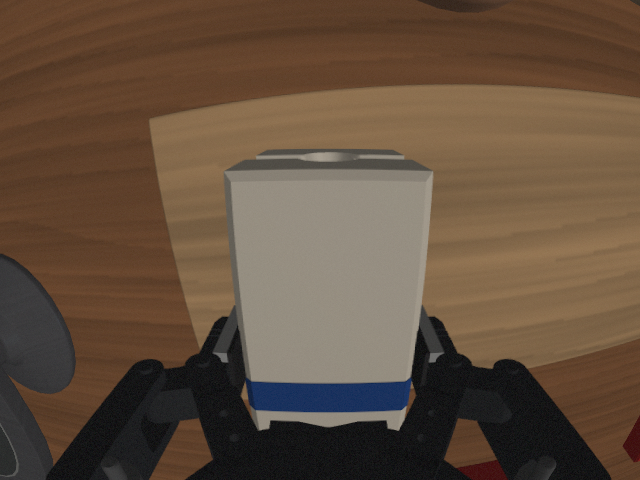

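Aligned: the lower's mouth edge (257–404 px) is centred under the upper (226–432 px), mouths at the same end. Lowering gently.

Run:
```python
from h import *; import pickle
L=[.5624,.3046]
hit=r.movel(L+[.023],feed=.02,guard=5)
s=r.state(); print(hit,s['tcp_pos'].round(4),s['ft_force'].round(2),s['ft_torque'].round(2),s['time_s'])
f=r.grab_frame('scene'); save(f,'scene13'); g=r.grab_frame('wrist'); save(g,'wrist13')
cv2.imwrite('pics/s13c.png',np.hstack([cv2.resize(f['img'][300:420,330:450,::-1],(400,400),interpolation=cv2.INTER_CUBIC),cv2.resize(g['img'][100:300,230:430,::-1],(400,400),interpolation=cv2.INTER_CUBIC)]))
```

```text
True [0.5623 0.3046 0.0269] [-0.61  0.34  4.5 ] [ 0.05 -0.05 -0.  ] 28.5833
```

View pics/s13c.png

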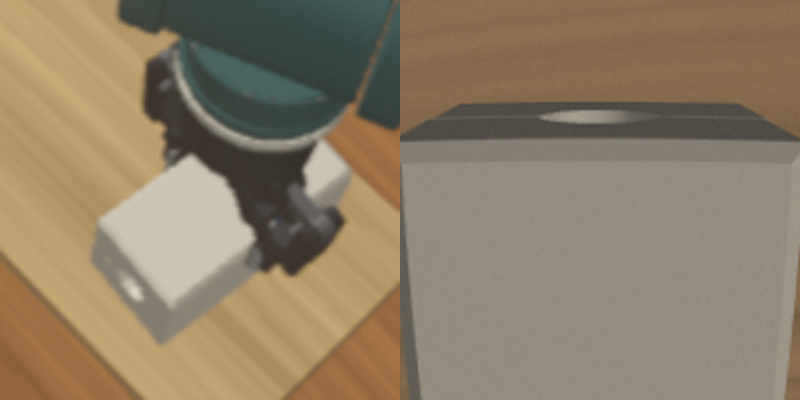

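Contact came at TCP z 0.0269, exactly the predicted closed height of 0.0268. The joint looks flush, with the mouths forming a single hole. Releasing and checking.

Run:
```python
from h import *; import pickle
L=[.5623,.3046]
r.gripper_to(.085)
r.movel(L+[.10],feed=.15)
r.movep([.50,.23,.24],orient(0,0))
g=r.grab_frame('wrist'); save(g,'wrist14')
r.movep([.40,.0,.25],orient(0,0))
f=r.grab_frame('scene'); save(f,'scene14'); t=r.grab_frame('top'); save(t,'top14')
s=r.state(); print(s['ft_force'].round(2),s['time_s'])
cv2.imwrite('pics/s14c.png',np.hstack([cv2.resize(f['img'][300:420,330:450,::-1],(400,400),interpolation=cv2.INTER_CUBIC),cv2.resize(g['img'][60:260,160:360,::-1],(400,400),interpolation=cv2.INTER_CUBIC)]))
cv2.imwrite('pics/t14.png',np.hstack([cv2.resize(k['img'][:,:,::-1],(400,300)) for k in (f,t)]))
```

```text
[ 0.27  0.61 -0.44] 31.5167
```

View pics/s14c.png

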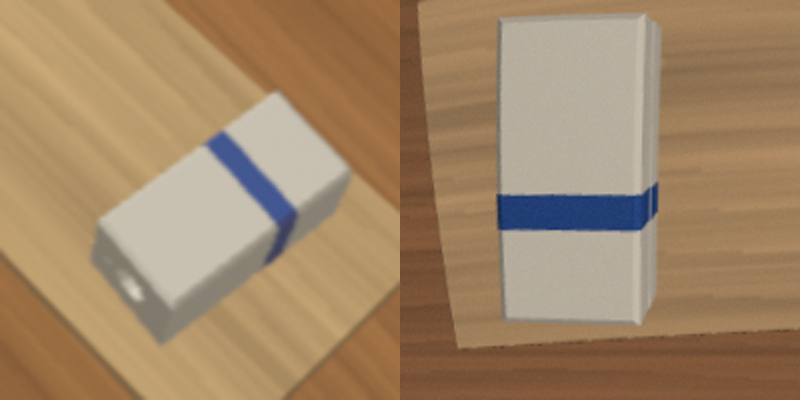

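View pics/t14.png

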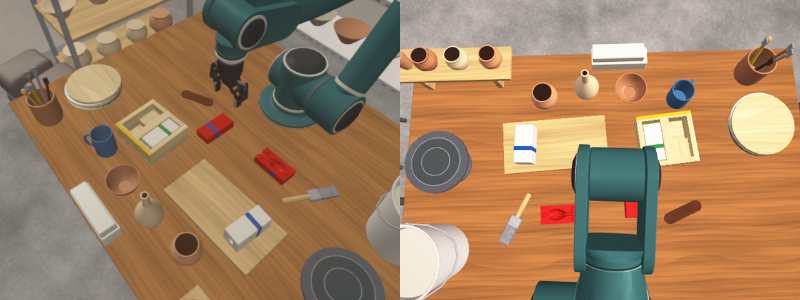

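Closed flush, stripe continuous down the side, pouring mouths together, green half still in the tray and the other items where they were. Handing in.

```bash
python3 -c "
from h import *
print(r.close_job(), r.state()['time_s'])"
```

```text
the job is handed in; nothing more can be done
the job is handed in; nothing more can be done
```

The blue-marked mould is closed on the ware board, and I handed the job in at about 31.5 s of the 54 s allowed.

**What I did:**
- I pressed the blue half down beside the yellow line until it stayed tipped, then lifted it out by the raised end.
- I laid it flat, face down, on the free part of the board and let go.
- I took it again about its middle and lowered it onto the lower half. It touched at about 5 N, with the tool at 26.9 mm against a predicted closed height of 26.8 mm.

**Last checks:**
- **The fit:** The pictures show the halves flush and level. The pouring mouths meet as one hole and the blue stripe runs on down both sides.
- **Everything else:** The green half is still in the tray, and the pots and tools look unmoved. The gripper was clear of everything. I compared these by eye and did not re-measure where the lower half lies.

**What disagreed:**
- **Fingertip position:** The shut fingertips turned out to be about 27 mm behind the reported TCP, found by touching the tray deck with about 11 N. The first press therefore stopped short and did not tip the half, so I pressed again and went deeper.
- **Laying it down:** It touched the board about 3 mm higher than predicted. It still lay flat after release.

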